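Level the worktop shelf with its screw foot

TASK

The low wooden shelf on the worktop rocks: lay the spirit level lengthwise on its bare board, upright with the bubble window on top, press it down firmly onto the wood and let go of it. Then take the black knob of the shelf's screw foot, push it firmly down so that the foot stands on its pad, and turn it until the bubble rests centred between the two lines while you push. Finish while still gripping the knob and pushing it down like that (do not let go), and leave the mugs and glasses around alone.

Things in the scene. Friction and masses are not known exactly. Their poses are not given: they have to be found in the camera images.
- level: loose spirit level: solid aluminium bar 30 wide (its x) x 160 long (its y) x 30 mm high (its z), about 0.25 kg; origin at the centre of its underside. Vial 90 mm long in the middle of its top, along y. Starts on the black drip tray right of the shelf (floor 4, rim 22 mm high; plates 123 mm high in its far right corner). Either way round on the board is right.
- level_mid (a point): the middle between the two black lines of the level's vial (lines 32 mm apart), 28 mm above the level's underside; axes as the level's.
- bubble_mid (a point): the middle of the white bubble (20 mm long) in the vial, at the same height as level_mid. It runs along the level's y towards the higher end, 0.9 mm for each mrad of tilt, at most 30 mm; it settles in about 1.5 s. Centred: at level_mid.
- board: the shelf's wooden board, 140 x 320 x 18 mm, hinged at its left end in a fixed steel cradle; this origin lies on the hinge axis, 17 mm below its top face (see board_top). A spring keeps the right end about 8 mm higher than level until 3 to 5 N push it down at the knob. Pressing the level near board_rest makes it give a little.
- board_top (a point): point of the board's top face midway between hinge and knob (65 mm above the worktop when level); y runs along the board from the knob to the hinge, z is the board's upward normal. The knob axis is at y = -130 mm, the board's ends at y = -165 and +155 mm, its edges at x = +-70 mm.
- board_rest (a point): a good place for the centre of the level's underside: on the top face, at y = +45 mm of board_top, so that its near end is 95 mm from the knob axis and leaves the fingers room.
- foot_knob: black knob at the board's right end, one piece with spindle and foot: round flange (60 mm diameter, 8 mm thick), on it a grip bar 48 long (its x) x 16 wide (its y) x 26.5 mm high. Origin on the axis at the flange's upper face; z up. It turns easily (0.07 Nm) and stays where turned; at most 1.5 rad a grasp is wise. Pushed down until the foot stands on the pad, it keeps its height as it turns.
- foot_tip (a point): lowest point of the rubber foot, 74 mm under the knob's origin. Clockwise (seen from above) screws the foot out below the board, 3 mm per rad; with the foot pressed on the pad this raises the board's right end, and 1 rad moves the bubble about 10 mm towards the knob. At the start, with the knob pressed down, that end is too low: 0.7 to 1.9 rad clockwise are missing.
- foot_pad: fixed round steel pad on the worktop under the foot, 54 mm diameter; its upper face is 14 mm above this origin and 7 to 9 mm above the worktop. At the start the foot hangs about 10 to 14 mm above it.
- mug_a: small light mug upside down at the back of the drip tray, bystander, 71x106x85 mm; origin under its centre.
- glass_a: ribbed tumbler upside down in front of the drip tray, bystander, 69x69x104 mm; origin under its centre.

How it is judged:
By the outcome, as a careful person would: the job done as asked, in the order asked, and still so for the second after the job is handed in, while the arm keeps its last pose, push and grip.
It also fails if it takes over 72 s, if anything falls off the work surface, if the arm or the gripper's body presses on something with over 40 N, if the wrist force passes 120 N, or if a joint passes its speed limit or range.

ROBOT

A 6-joint arm with a two-finger parallel gripper is mounted at the origin on a cart in front of the work surface, level with it; the furniture and walls round the work are solid. World frame = base frame: x ahead of the robot, y to its left, z up, the work surface at z = 0. Lengths are in m, angles in degrees, forces in N, time in s.
With the tool pointing down it reaches from about 0.375 to 0.9 m from the base axis. Payload 3.1 kg.
Tool frame: the origin (TCP) lies between the finger pads; the fingertips stand 11 mm ahead of it and the grasp point (between the pads) lies 8 mm behind it; z points along the fingers, y is the line along which they close (so a half turn about z gives the same grasp; the last joint's range is limited). The gripper opens to 87 mm and grips with 3 to 60 N. Pads are 19 mm wide; open, the fingers measure 117 mm over their backs; the gripper's body (75 mm by 190 mm) begins 51 mm behind the grasp point.
Start: joints at [-86.66, 30.224, 82.088, -0, 67.689, -10.227], TCP at [0.147, -0.608, 0.234] pointing down, gripper open.
Joint ranges: [-176.69, 176.69], [-43.24, 126.21], [12.49, 139.97], [-82, 262], [0, 151.66], [-163.58, 163.58]. Speed limits (degrees/s): [159.86, 159.86, 180, 180, 180, 180].

INTERFACE

Orientations are given as a 3x3 rotation matrix whose columns are the frame's x, y, z axes.
In Python, from rig import bot, viewer, workorder, nets gives the robot as it stands. The module is installed in compiled form; this text tells all that it offers.
- The arm moves only by the tool move_arm, never from a script. Its argument "increments" is a list of rows, each a list of 7 numbers: the shift along the tool's x, y, z normalised to -1 to 1, where 1 is 0.3 m, then the turn, a rotation vector about the tool's x, y, z normalised to -1 to 1, where 1 is pi rad, then the opening, from 0 (shut) to 1 (fully open). In form: [[tx, ty, tz, wx, wy, wz, grip], ...]. A call has 1 to 10 rows; each row is the pose to reach, as a shift and turn from the pose commanded when the call began, along the tool's axes at that moment, turning the shorter way round; what a row does not reach only later rows make up. A row lasts 1/12 s, in which the tool goes at most 41.7 mm and 7.16 degrees, less where a joint would pass 70% of its speed; a pose out of reach is approached as far as the arm can. A call with a number of a shift or a turn outside -1 to 1 is refused whole. A call with a gripper value outside its range is refused whole. The fingers move at their own pace and stop on an object; the grip force is fixed at half the most. Time passes only in rows, so rows that repeat a pose let the fingers close. It gives the time, the measured TCP pose, the force, the opening and the grip force at its end, in the units of the state.
- bot.read_state(): the state, without advancing time (a new reading comes with each control period).
- viewer.capture(name): name is "scene" or "top"; returns a dict with "image" (400x640x3 uint8, blue, green, red), "K" (3x3 intrinsics, pixels), "eye" and "orientation" of the camera in the world. Camera axes: x right, y up, looking along -z (the intrinsics and any distortion apply to the point x, -y, -z); pixel columns grow to the right and rows downward; lengths in m; the calibration is good to about 2 mm. A picture is of the moment at which its call begins. There is no depth.
- workorder.hand_in(): hands the job in; it is judged then, once.
Trained networks look in the newest picture that a camera, given by its name, has taken for a name from the list of things; names that differ only in an ending like _2 or _b are one class to them, and where a whole thing is asked for, a point or a joint stands for the part that bears it (a point fixed in the world has none). Each returns a list of dicts, best first, with "conf" (0 to 1); they miss things now and then, are a little off and sometimes report something else, mostly with a low value. They report only what shows in the picture. A call takes as long as a camera call.
- nets.find_in(camera, thing): "location" ([column, row] in pixels, amid what is visible of it).
The state is a dict: "time_s": time; "joint_positions": joint angles; "qvel": joint speeds; "tau": joint torques, N m; "position": TCP position; "tcp_rot": TCP orientation; "force": force on the tool from outside, world axes, zero at the start; "moment": the same for the moment, N m; "opening": opening from 0.0 (shut) to 1.0 (fully open); "grasp_force": force on a finger pad.
Only numpy, scipy, OpenCV 4.12 (cv2) and the standard library are available. Lean on these libraries where they do the work, as an engineer would, in place of code of your own. Each camera call takes 0.05 s, during which the arm holds its last target. There are 200 camera calls.

## Working session

There is one attempt and no reset: what is moved stays moved. The work goes in short steps, Python scripts to look and compute and a tool call to move; the robot and the scene stay as the last step left them, time stands still between calls to the robot, and variables do not carry over. Pictures are saved under pics/ and viewed, at most 10 in all, crops included, and the job is handed in when it is done.

Besides the shell and the picture viewer there is one more tool, called after "Emit:" as name(argument=value, ...) on one line, values as JSON. move_arm: Moves the arm, as the interface text tells. Its arguments: {"type":"object","properties":{"increments":{"type":"array"}},"required":["increments"]}

```bash
mkdir -p pics; cat > h.py <<'E'
import numpy as np, cv2
from rig import bot, viewer, workorder, nets
def snap(n,f=None):
    c=viewer.capture(n)
    if f: cv2.imwrite('pics/'+f,c['image'])
    return c
def ray(c,uv):
    K=np.array(c['K']);p=np.linalg.inv(K)@[uv[0],uv[1],1]
    return np.array(c['eye']),np.array(c['orientation'])@[p[0],-p[1],-p[2]]
def onz(c,uv,z):
    e,d=ray(c,uv);return e+d*(z-e[2])/d[2]
def proj(c,X):
    p=np.array(c['orientation']).T@(np.array(X)-c['eye']);q=np.array(c['K'])@[p[0],-p[1],-p[2]];return q[:2]/q[2]
def tri(c1,u1,c2,u2):
    e1,d1=ray(c1,u1);e2,d2=ray(c2,u2)
    s=np.linalg.lstsq(np.c_[d1,-d2],e2-e1,rcond=None)[0]
    a,b=e1+d1*s[0],e2+d2*s[1];return (a+b)/2,np.linalg.norm(a-b)
E
python3 - <<'E'
from h import *
np.set_printoptions(precision=4,suppress=True)
cs={n:snap(n,n+'0.png') for n in('scene','top')}
for n,c in cs.items(): print(n,{k:(v if k!='image' else 0) for k,v in c.items()})
for t in['level','level_mid','bubble_mid','board','board_top','board_rest','foot_knob','foot_tip','foot_pad','mug_a','glass_a']:
    r={n:nets.find_in(n,t)[:2] for n in cs};print(t,r)
    if r['scene'] and r['top']: print('   ',tri(cs['scene'],r['scene'][0]['location'],cs['top'],r['top'][0]['location']))
s=bot.read_state();print(s)
E
```

```text
scene {'image': 0, 'K': array([[445.4371,   0.    , 314.354 ],
       [  0.    , 445.4371, 196.9016],
       [  0.    ,   0.    ,   1.    ]]), 'eye': array([-0.0767, -0.4136,  0.4749]), 'orientation': array([[ 0.719 ,  0.3035, -0.6253],
       [-0.6949,  0.2973, -0.6548],
       [-0.0128,  0.9053,  0.4246]])}
top {'image': 0, 'K': array([[390.3569,   0.    , 318.5955],
       [  0.    , 390.3569, 205.0811],
       [  0.    ,   0.    ,   1.    ]]), 'eye': array([0.4736, 0.2117, 0.9252]), 'orientation': array([[-0.0088,  0.9965, -0.0837],
       [-0.9998, -0.0102, -0.0157],
       [-0.0165,  0.0835,  0.9964]])}
level {'scene': [{'location': [428.8, 257.2], 'conf': 0.8}, {'location': [315.7, 182.8], 'conf': 0.68}], 'top': [{'location': [437.5, 201.0], 'conf': 0.71}]}
    (array([ 0.5576, -0.0517,  0.0192]), np.float64(0.0041706225632023464))
level_mid {'scene': [{'location': [426.5, 256.1], 'conf': 0.84}], 'top': [{'location': [437.6, 200.6], 'conf': 0.7}]}
    (array([ 0.557 , -0.0495,  0.0214]), np.float64(0.00023480415558158074))
bubble_mid {'scene': [], 'top': []}
board {'scene': [{
[... 1172 characters left out ...]
'conf': 0.62}], 'top': [{'location': [403.4, 273.1], 'conf': 0.68}]}
    (array([0.3947, 0.0393, 0.051 ]), np.float64(0.0008271708807862829))
{'time_s': 1.2, 'joint_positions': array([-86.661 ,  30.2236,  82.0872,   0.0007,  67.6896, -10.2274]), 'qvel': array([ 0.0423,  0.0123,  0.0043, -0.0899, -0.0107, -0.0299]), 'tau': array([ -0.0006, -44.0026, -17.6985,   0.0632,   0.0506,  -0.    ]), 'position': array([ 0.1466, -0.6075,  0.2336]), 'tcp_rot': array([[ 0.9721,  0.2346,  0.    ],
       [ 0.2346, -0.9721,  0.    ],
       [ 0.    , -0.    , -1.    ]]), 'force': array([0.0038, 0.4159, 0.2694]), 'moment': array([-0.0182, -0.0184, -0.021 ]), 'grasp_force': 0.0, 'opening': 1.0046426349938067}
```

View pics/scene0.png

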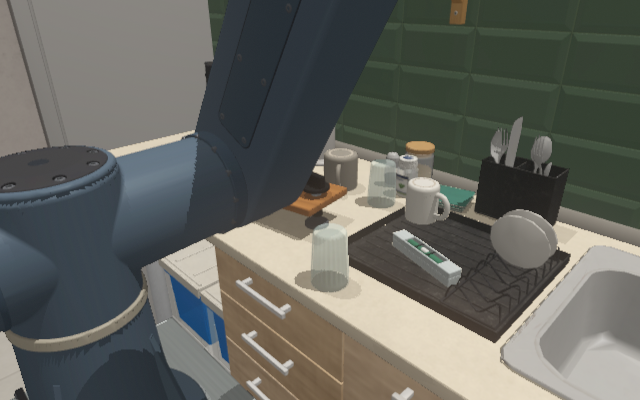

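View pics/top0.png

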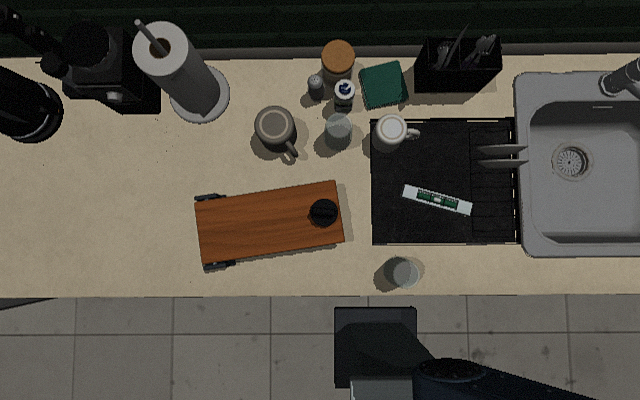

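The scene shot shows the level upright on the tray, vial up, at (428,257). In the top shot it's at (437,200), the board spans columns 195–344, and the knob is at (323,212). Next I'll segment for accurate poses.

```bash
python3 - <<'E'
from h import *
np.set_printoptions(precision=4,suppress=True)
c=snap('top');im=c['image']
hsv=cv2.cvtColor(im,cv2.COLOR_BGR2HSV)
def rect(m,z,box):
    M=np.zeros(m.shape,np.uint8);x0,x1,y0,y1=box;M[y0:y1,x0:x1]=m[y0:y1,x0:x1]
    M=cv2.morphologyEx(M,cv2.MORPH_CLOSE,np.ones((7,7)))
    cn=max(cv2.findContours(M,cv2.RETR_EXTERNAL,cv2.CHAIN_APPROX_NONE)[0],key=cv2.contourArea)
    P=np.array([onz(c,p[0],z)[:2] for p in cn],np.float32)*1000
    r=cv2.minAreaRect(P);print(np.array(r[0]),np.array(r[1]),r[2]);print(cv2.boxPoints(r))
b=im[...,1]
rect((b>90).astype(np.uint8)*255,0.034,(380,468+12,165,230))
rect(((hsv[...,1]>120)&(hsv[...,0]<18)&(hsv[...,2]>60)).astype(np.uint8)*255,0.069,(180,360,160,280))
rect((b<40).astype(np.uint8)*255,0.085,(300,342,195,232))
cv2.imwrite('pics/crop1.png',cv2.resize(im[160:280,185:485],None,fx=2.6,fy=2.6,interpolation=cv2.INTER_CUBIC))
E
```

```text
[559.1408 -44.5399] [158.6611  32.0053] 73.24360656738281
[[ 520.9464 -115.8884]
 [ 551.5928 -125.1156]
 [ 597.3352   26.8086]
 [ 566.6888   36.0358]]
[510.3501 335.7062] [139.283  316.3073] 8.542952537536621
[[417.9874 481.7598]
 [464.9752 168.9619]
 [602.7128 189.6526]
 [555.7251 502.4504]]
[526.8575 215.4706] [62.8312 71.1768] 9.221835136413574
[[490.1447 245.5644]
 [501.5513 175.3076]
 [563.5704 185.3768]
 [552.1638 255.6336]]
```

View pics/crop1.png

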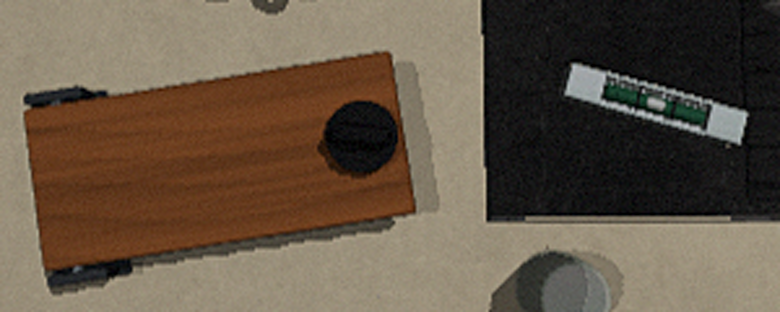

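The crop shows the level with its vial up and the knob flange at the board's right end. The board edges agree with the knob axis position (0.529, 0.214).

Poses I'll use:
- Level centre (0.559, -0.0445), long-axis yaw 73.2°.
- Board yaw 98.5°, board_rest at about (0.503, 0.387), top at about 0.0675 there.

```bash
cat >> h.py <<'E'
from scipy.spatial.transform import Rotation as R
def down(yaw,tilt=None):
    a=np.radians(yaw);x=np.array([np.cos(a),np.sin(a),0]);z=np.array([0,0,-1.]);M=np.c_[x,np.cross(z,x),z]
    return M if tilt is None else R.from_rotvec(tilt).as_matrix()@M
def row(p0,M0,p1,M1):
    return np.round(np.r_[M0.T@(np.array(p1)-p0)/.3, R.from_matrix(M0.T@M1).as_rotvec()/np.pi],4)
def after(p0,M0,r):
    r=np.array(r);return p0+M0@r[:3]*.3, M0@R.from_rotvec(r[3:6]*np.pi).as_matrix()
E
python3 - <<'E'
from h import *
s=bot.read_state();p,M=s['position'],s['tcp_rot']
p1=np.array([.40,-.34,.234]);M1=down(43)
r=row(p,M,p1,M1);print(r)
p2=np.array([.559,-.0445,.12]);print(row(p1,M1,p2,down(73.2)))
E
```

```text
[ 1.0302 -0.6687 -0.0015 -0.      0.     -0.1635]
[ 1.0594 -0.3589  0.38    0.      0.     -0.1678]
```

Emit:
move_arm(increments=[[0.98, -0.66, 0, 0, 0, -0.16, 0.7], [0.98, -0.66, 0, 0, 0, -0.16, 0.7], [0.98, -0.66, 0, 0, 0, -0.16, 0.7], [0.98, -0.66, 0, 0, 0, -0.16, 0.7], [0.98, -0.66, 0, 0, 0, -0.16, 0.7], [0.98, -0.66, 0, 0, 0, -0.16, 0.7], [0.98, -0.66, 0, 0, 0, -0.16, 0.7], [0.98, -0.66, 0, 0, 0, -0.16, 0.7], [0.98, -0.66, 0, 0, 0, -0.16, 0.7], [0.98, -0.66, 0, 0, 0, -0.16, 0.7]])

```text
time_s: 2.08
position: [0.3883, -0.3421, 0.2337]
tcp_rot: [[0.735, 0.678, 0.001], [0.678, -0.735, 0.002], [0.002, -0.001, -1.0]]
force: [0.3, -0.6, 0.6]
opening: 0.7
grasp_force: 0.0
```

```bash
python3 - <<'E'
from h import *
s=bot.read_state();p,M=s['position'],s['tcp_rot'];print(p,s['time_s'])
print(row(p,M,[.53,-.14,.2],down(60)),row(p,M,[.559,-.0445,.13],down(73.2)))
E
```

```text
[ 0.38830327 -0.342133    0.23370408] 2.0833
[ 8.038e-01 -1.751e-01  1.139e-01 -2.000e-04 -6.000e-04 -9.630e-02] [ 1.0902e+00 -3.4350e-01  3.4780e-01 -1.0000e-04 -6.0000e-04 -1.6960e-01]
```

Emit:
move_arm(increments=[[1.0, -0.34, 0.2, 0, 0, -0.17, 0.7], [1.0, -0.34, 0.2, 0, 0, -0.17, 0.7], [1.0, -0.34, 0.2, 0, 0, -0.17, 0.7], [1.0, -0.34, 0.2, 0, 0, -0.17, 0.7], [1.0, -0.34, 0.2, 0, 0, -0.17, 0.7], [1.0, -0.34, 0.2, 0, 0, -0.17, 0.7], [1.0, -0.34, 0.2, 0, 0, -0.17, 0.7], [1.0, -0.34, 0.2, 0, 0, -0.17, 0.7], [1.0, -0.34, 0.2, 0, 0, -0.17, 0.7], [1.0, -0.34, 0.2, 0, 0, -0.17, 0.7]])

```text
time_s: 2.92
position: [0.5393, -0.0679, 0.1731]
tcp_rot: [[0.29, 0.957, -0.001], [0.957, -0.29, -0.0], [-0.001, -0.0, -1.0]]
force: [0.4, -0.6, 0.2]
opening: 0.7
grasp_force: 0.0
```

```bash
python3 - <<'E'
from h import *
s=bot.read_state();p,M=s['position'],s['tcp_rot'];print(p,s['time_s'])
print(row(p,M,[.559,-.0445,.08],down(73.2)),row(p,M,[.559,-.0445,.02],down(73.2)))
c=snap('scene','s1.png')
for n,o in (('level_mid',[.559,-.0445,.032]),('level',[.559,-.0445,.02])):print(nets.find_in('scene',n)[:2],proj(c,o))
E
```

```text
[ 0.5392937  -0.06790801  0.17312395] 2.9167
[ 9.390e-02  4.040e-02  3.103e-01 -1.000e-04  2.000e-04 -3.000e-04] [ 9.400e-02  4.050e-02  5.103e-01 -1.000e-04  2.000e-04 -3.000e-04]
[{'location': [425.4, 255.8], 'conf': 0.72}] [425.41093882 249.80431222]
[{'location': [426.0, 255.9], 'conf': 0.68}] [424.81341311 255.29402659]
```

View pics/s1.png

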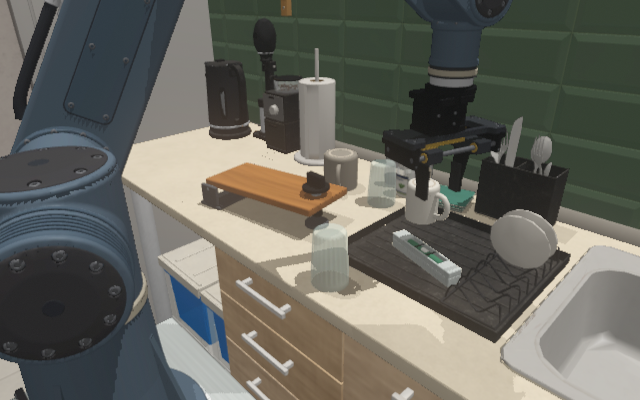

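The scene shot shows the level upright and in reach at (426,252) and the knob at (316,185). The path down to the level is clear.

Emit:
move_arm(increments=[[0.09, 0.04, 0, 0, 0, 0, 0.7], [0.09, 0.04, 0.12, 0, 0, 0, 0.7], [0.09, 0.04, 0.24, 0, 0, 0, 0.7], [0.09, 0.04, 0.34, 0, 0, 0, 0.7], [0.09, 0.04, 0.42, 0, 0, 0, 0.7], [0.09, 0.04, 0.47, 0, 0, 0, 0.7], [0.09, 0.04, 0.51, 0, 0, 0, 0.7], [0.09, 0.04, 0.51, 0, 0, 0, 0.7], [0.09, 0.04, 0.51, 0, 0, 0, 0.15], [0.09, 0.04, 0.51, 0, 0, 0, 0.15]])

```text
time_s: 3.9
position: [0.5591, -0.0472, 0.0216]
tcp_rot: [[0.294, 0.956, 0.002], [0.956, -0.294, -0.001], [0.0, 0.002, -1.0]]
force: [-0.1, -0.4, -0.6]
opening: 0.62
grasp_force: 0.0
```

Emit:
move_arm(increments=[[0, 0, 0, 0, 0, 0, 0.15], [0, 0, 0, 0, 0, 0, 0.15], [0, 0, 0, 0, 0, 0, 0.15], [0, 0, 0, 0, 0, 0, 0.15]])

```text
time_s: 4.23
position: [0.5588, -0.0463, 0.0213]
tcp_rot: [[0.293, 0.956, 0.001], [0.956, -0.293, -0.0], [-0.0, 0.001, -1.0]]
force: [-0.5, 0.2, 1.8]
opening: 0.342
grasp_force: 30.0
```

```bash
python3 - <<'E'
from h import *
s=bot.read_state();p,M=s['position'],s['tcp_rot'];print(p,s['time_s'],s['opening'],s['grasp_force'],s['force'],M)
c=snap('top','t2.png');
g=c['image'][...,1];cv2.imwrite('pics/crop2.png',cv2.resize(np.vstack([c['image'][160:260,360:520]]),None,fx=4,fy=4,interpolation=cv2.INTER_CUBIC))
d=np.array([.288,.957,0])
for e in(-.08,.08):
    for z in (.034,):print(e,proj(c,np.array([p[0],p[1],z])+e*d))
E
```

```text
[ 0.55875153 -0.04627613  0.02131375] 4.2333 0.34193801157999243 29.989163666032255 [-0.47608193  0.19217323  1.77996445] [[ 2.92569126e-01  9.56243345e-01  1.40444990e-03]
 [ 9.56244376e-01 -2.92568802e-01 -4.35340480e-04]
 [-5.39321222e-06  1.47036450e-03 -9.99998919e-01]]
-0.08 [471.86759368 209.07662262]
0.08 [403.78476734 189.68524228]
```

View pics/crop2.png

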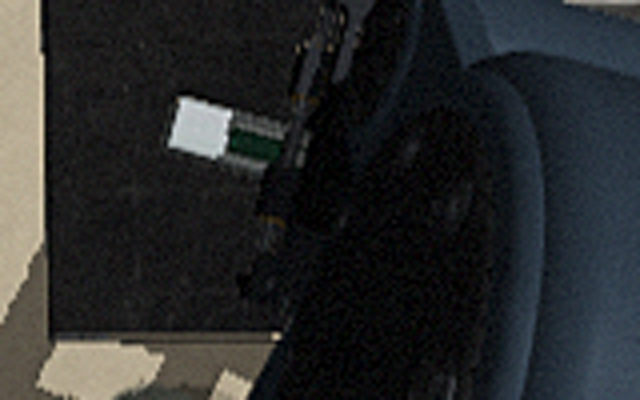

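In the top crop the level's left end is at pixel (403.6,190.3). That matches the predicted (403.8,189.7), so the grasp is at the level's middle and TCP is 17.3 mm above its underside. Next: lift and carry.

```bash
python3 - <<'E'
from h import *
s=bot.read_state();p,M=s['position'],s['tcp_rot']
xb=np.array([.989,.1485,0]);Mt=down(98.54,-.028*xb)
print(row(p,M,p+[0,0,.17],M))
q=p+[0,0,.17]
a,b=np.array([.53,.19,.19]),np.array([.503,.387,.14])
print(row(q,M,a,down(88)),row(a,down(88),b,Mt))
E
```

```text
[-1.000e-04  8.000e-04 -5.667e-01  0.000e+00  0.000e+00  0.000e+00]
[ 7.252e-01 -3.219e-01  3.800e-03  4.000e-04  1.000e-04 -8.330e-02] [ 0.6531 -0.1129  0.1667 -0.0008 -0.0089 -0.0586]
```

Emit:
move_arm(increments=[[0, 0, -0.08, 0, 0, 0, 0.15], [0, 0, -0.2, 0, 0, 0, 0.15], [0, 0, -0.32, 0, 0, 0, 0.15], [0, 0, -0.44, 0, 0, 0, 0.15], [0, 0, -0.55, 0, 0, 0, 0.15], [0, 0, -0.57, 0, 0, 0, 0.15]])

```text
time_s: 4.78
position: [0.5613, -0.0468, 0.1971]
tcp_rot: [[0.293, 0.956, 0.01], [0.956, -0.293, -0.003], [0.0, 0.011, -1.0]]
force: [1.9, -0.3, -2.0]
opening: 0.342
grasp_force: 30.0
```

Emit:
move_arm(increments=[[0.1, -0.05, 0, 0, 0, -0.02, 0.15], [0.23, -0.1, 0, 0, 0, -0.04, 0.15], [0.36, -0.16, 0, 0, 0, -0.06, 0.15], [0.48, -0.21, 0, 0, 0, -0.08, 0.15], [0.6, -0.26, 0, 0, 0, -0.08, 0.15], [0.7, -0.31, 0, 0, 0, -0.083, 0.15], [0.725, -0.32, 0, 0, 0, -0.083, 0.15], [0.725, -0.32, 0, 0, 0, -0.083, 0.15]])

```text
time_s: 5.45
position: [0.5284, 0.1923, 0.1902]
tcp_rot: [[0.032, 0.999, -0.003], [0.999, -0.032, -0.0], [-0.0, -0.003, -1.0]]
force: [0.6, -0.5, -2.5]
opening: 0.341
grasp_force: 30.0
```

```bash
python3 - <<'E'
from h import *
s=bot.read_state();p,M=s['position'],s['tcp_rot'];print(p,s['time_s'],s['force'])
xb=np.array([.989,.1485,0]);Mt=down(98.54,-.028*xb)
print(row(p,M,[.503,.387,.14],Mt))
c=snap('scene','s3.png')
E
```

```text
[0.52837583 0.19229545 0.19023449] 5.45 [ 0.58096502 -0.5389278  -2.49860206]
[ 0.646  -0.1048  0.1676 -0.0017 -0.0089 -0.0576]
```

Emit:
move_arm(increments=[[0.1, -0.02, 0, 0, -0.002, -0.02, 0.15], [0.22, -0.04, 0, 0, -0.004, -0.04, 0.15], [0.34, -0.06, 0.04, 0, -0.006, -0.058, 0.15], [0.46, -0.08, 0.08, 0, -0.009, -0.058, 0.15], [0.57, -0.095, 0.12, 0, -0.009, -0.058, 0.15], [0.645, -0.105, 0.165, 0, -0.009, -0.058, 0.15], [0.645, -0.105, 0.165, 0, -0.009, -0.058, 0.15], [0.645, -0.105, 0.165, 0, -0.009, -0.058, 0.15]])

```text
time_s: 6.17
position: [0.5054, 0.3832, 0.1401]
tcp_rot: [[-0.146, 0.989, -0.001], [0.989, 0.146, -0.031], [-0.03, -0.006, -1.0]]
force: [0.2, -0.6, -3.4]
opening: 0.341
grasp_force: 30.0
```

```bash
python3 - <<'E'
from h import *
s=bot.read_state();p,M=s['position'],s['tcp_rot'];print(p,s['time_s'],s['force'])
xb=np.array([.989,.1485,0]);Mt=down(98.54,-.028*xb)
print(row(p,M,[.503,.387,.095],Mt),row(p,M,[.503,.387,.085],Mt))
E
```

```text
[0.50539515 0.38320043 0.14010171] 6.1667 [ 0.22665848 -0.64241027 -3.42922357]
[ 0.0182 -0.0052  0.1499 -0.0019  0.0007 -0.0009] [ 0.0192 -0.005   0.1832 -0.0019  0.0007 -0.0009]
```

Emit:
move_arm(increments=[[0, 0, 0.05, 0, 0, 0, 0.15], [0, 0, 0.1, 0, 0, 0, 0.15], [0, 0, 0.14, 0, 0, 0, 0.15], [0, 0, 0.155, 0, 0, 0, 0.15], [0, 0, 0.165, 0, 0, 0, 0.15], [0, 0, 0.172, 0, 0, 0, 0.15], [0, 0, 0.178, 0, 0, 0, 0.15], [0, 0, 0.182, 0, 0, 0, 0.15], [0, 0, 0.185, 0, 0, 0, 0.15], [0, 0, 0.185, 0, 0, 0, 0.15]])

```text
time_s: 7.0
position: [0.506, 0.3829, 0.0869]
tcp_rot: [[-0.145, 0.989, 0.002], [0.989, 0.145, -0.028], [-0.028, -0.002, -1.0]]
force: [-0.5, -0.6, -2.2]
opening: 0.343
grasp_force: 30.0
```

Emit:
move_arm(increments=[[0.012, -0.005, 0, 0, 0, 0, 0.15], [0.012, -0.005, 0.005, 0, 0, 0, 0.15], [0.012, -0.005, 0.01, 0, 0, 0, 0.15], [0.012, -0.005, 0.015, 0, 0, 0, 0.15], [0.012, -0.005, 0.02, 0, 0, 0, 0.15], [0.012, -0.005, 0.025, 0, 0, 0, 0.15], [0.012, -0.005, 0.025, 0, 0, 0, 0.15]])

```text
time_s: 7.58
position: [0.5039, 0.3856, 0.0816]
tcp_rot: [[-0.146, 0.989, 0.002], [0.989, 0.146, -0.029], [-0.029, -0.002, -1.0]]
force: [-2.9, -2.9, 11.9]
opening: 0.344
grasp_force: 30.0
```

Emit:
move_arm(increments=[[0, 0, 0.005, 0, 0, 0, 0.15], [0, 0, 0.01, 0, 0, 0, 0.15], [0, 0, 0.01, 0, 0, 0, 0.15], [0, 0, 0.01, 0, 0, 0, 0.15]])

```text
time_s: 7.92
position: [0.504, 0.3853, 0.0804]
tcp_rot: [[-0.147, 0.989, 0.003], [0.989, 0.147, -0.029], [-0.029, -0.002, -1.0]]
force: [-5.0, -4.9, 20.6]
opening: 0.339
grasp_force: 30.0
```

Emit:
move_arm(increments=[[0, 0, -0.012, 0, 0, 0, 0.34], [0, 0, -0.015, 0, 0, 0, 0.6], [0, 0, -0.015, 0, 0, 0, 0.6], [0, 0, -0.015, 0, 0, 0, 0.6], [0, 0, -0.02, 0, 0, 0, 0.6], [0, 0, -0.07, 0, 0, 0, 0.6], [0, 0, -0.14, 0, 0, 0, 0.6], [0, 0, -0.22, 0, 0, 0, 0.6], [0, 0, -0.3, 0, 0, 0, 0.6], [0, 0, -0.3, 0, 0, 0, 0.6]])

```text
time_s: 8.75
position: [0.5066, 0.3901, 0.1706]
tcp_rot: [[-0.145, 0.989, 0.01], [0.989, 0.145, -0.024], [-0.025, 0.006, -1.0]]
force: [1.3, 0.6, -0.1]
opening: 0.599
grasp_force: 0.0
```

```bash
python3 - <<'E'
from h import *
s=bot.read_state();p,M=s['position'],s['tcp_rot'];print(p,s['time_s'],s['force'])
c=snap('top');d=snap('scene')
im=np.vstack([cv2.resize(c['image'][160:290,180:380],(800,520))[:300] if 0 else cv2.resize(c['image'][165:285,190:390],(500,300)),cv2.resize(d['image'][140:260,180:380],(500,300),interpolation=cv2.INTER_CUBIC)])
cv2.imwrite('pics/m4.png',im)
for t in('level_mid','foot_knob','bubble_mid'):print(t,nets.find_in('top',t)[:1],nets.find_in('scene',t)[:1])
E
```

```text
[0.50662522 0.3901363  0.17060227] 8.75 [ 1.29629604  0.59279016 -0.1342887 ]
level_mid [{'location': [261.0, 223.1], 'conf': 0.71}] [{'location': [258.6, 170.6], 'conf': 0.64}]
foot_knob [{'location': [325.3, 211.1], 'conf': 0.83}] [{'location': [314.2, 181.9], 'conf': 0.7}]
bubble_mid [] []
```

View pics/m4.png

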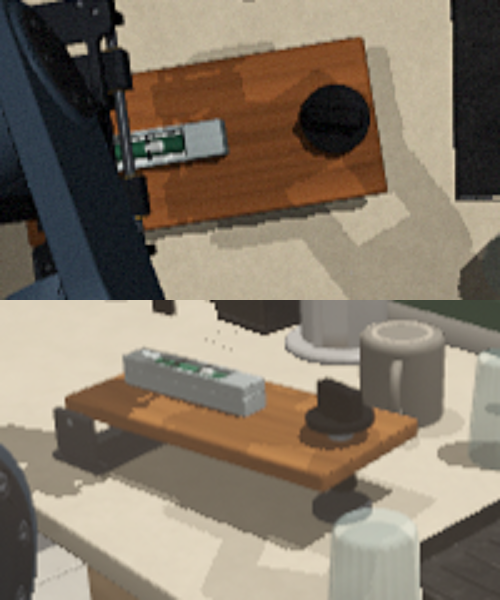

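The level lies on the board, upright and aligned, with about 90 mm free to the knob. I'll enhance the knob region to get the bar's yaw.

```bash
python3 - <<'E'
from h import *
c=snap('top');d=snap('scene')
f=lambda i:cv2.convertScaleAbs(cv2.resize(i,(400,400),interpolation=cv2.INTER_CUBIC),alpha=3.5,beta=-20)
cv2.imwrite('pics/k5.png',np.hstack([f(c['image'][190:232,303:345]),f(d['image'][160:210,290:340])]))
X=np.array([.5286,.2139,.094])
for z in(.094,.12):
    for a in range(0,180,30):
        u=np.array([np.cos(np.radians(a)),np.sin(np.radians(a)),0])*.024
        P=[X*[1,1,0]+[0,0,z]+s*u for s in(-1,1)]
        if z>.1:print(a,[np.round((proj(c,q)-[303,190])*400/42).tolist() for q in P],[np.round((proj(d,q)-[290,160])*8).tolist() for q in P])
print((proj(c,X)-[303,190])*400/42,(proj(d,X)-[290,160])*8)
E
```

```text
0 [[199.0, 311.0], [196.0, 91.0]] [[143.0, 134.0], [273.0, 85.0]]
30 [[254.0, 296.0], [141.0, 106.0]] [[184.0, 144.0], [233.0, 77.0]]
60 [[294.0, 255.0], [101.0, 147.0]] [[232.0, 143.0], [187.0, 77.0]]
90 [[308.0, 200.0], [87.0, 202.0]] [[273.0, 134.0], [146.0, 86.0]]
120 [[293.0, 145.0], [102.0, 257.0]] [[297.0, 118.0], [122.0, 101.0]]
150 [[252.0, 105.0], [143.0, 297.0]] [[297.0, 100.0], [120.0, 119.0]]
[197.81483564 208.78365591] [209.92749382 199.78664676]
```

View pics/k5.png

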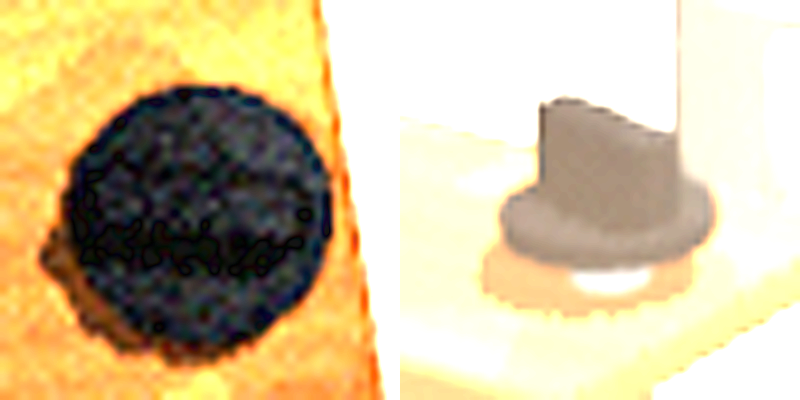

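The top view shows the bar nearly along the image's columns axis, so world yaw is about 87°. The flange centre is at pixel (323.8,212.9), which gives an axis of about (0.5275, 0.214). The flange height is about 0.093.

```bash
python3 - <<'E'
from h import *
s=bot.read_state();p,M=s['position'],s['tcp_rot'];print(p)
print(row(p,M,[.5275,.214,.17],down(87)))
E
```

```text
[0.50337946 0.38812168 0.16499754]
[-5.862e-01 -4.700e-03  2.000e-04 -4.000e-04  9.200e-03  6.300e-02]
```

Emit:
move_arm(increments=[[-0.05, 0, -0.04, 0, 0.002, 0.01, 0.6], [-0.15, 0, -0.06, 0, 0.004, 0.03, 0.6], [-0.27, 0, -0.06, 0, 0.006, 0.05, 0.6], [-0.39, -0.005, -0.05, 0, 0.008, 0.063, 0.6], [-0.5, -0.005, -0.03, 0, 0.009, 0.063, 0.6], [-0.57, -0.005, 0, 0, 0.009, 0.063, 0.6], [-0.586, -0.005, 0, 0, 0.009, 0.063, 0.6], [-0.586, -0.005, 0, 0, 0.009, 0.063, 0.6], [-0.586, -0.005, 0, 0, 0.009, 0.063, 0.6], [-0.586, -0.005, 0, 0, 0.009, 0.063, 0.6]])

```text
time_s: 10.08
position: [0.5279, 0.2156, 0.1712]
tcp_rot: [[0.051, 0.999, 0.001], [0.999, -0.051, 0.001], [0.001, 0.001, -1.0]]
force: [0.6, -1.1, 0.5]
opening: 0.599
grasp_force: 0.0
```

```bash
python3 - <<'E'
from h import *
s=bot.read_state();p,M=s['position'],s['tcp_rot'];print(p,s['force'],s['time_s'])
print(row(p,M,[.5275,.214,.107],down(87)))
E
```

```text
[0.52792024 0.21557413 0.17119385] [ 0.58610212 -1.05382593  0.45966996] 10.0833
[-5.50e-03 -1.30e-03  2.14e-01  3.00e-04 -2.00e-04  4.00e-04]
```

Emit:
move_arm(increments=[[-0.004, 0, 0.06, 0, 0, 0, 0.6], [-0.004, 0, 0.12, 0, 0, 0, 0.6], [-0.004, 0, 0.16, 0, 0, 0, 0.6], [-0.004, 0, 0.185, 0, 0, 0, 0.6], [-0.004, 0, 0.2, 0, 0, 0, 0.6], [-0.004, 0, 0.21, 0, 0, 0, 0.6], [-0.004, 0, 0.21, 0, 0, 0, 0.6], [-0.004, 0, 0.21, 0, 0, 0, 0.6]])

```text
time_s: 10.75
position: [0.5281, 0.2135, 0.1084]
tcp_rot: [[0.052, 0.999, 0.001], [0.999, -0.052, 0.0], [0.0, 0.001, -1.0]]
force: [-0.1, -0.6, 0.8]
opening: 0.601
grasp_force: 0.0
```

Emit:
move_arm(increments=[[0, 0, 0, 0, 0, 0, 0.05], [0, 0, 0, 0, 0, 0, 0.05], [0, 0, 0, 0, 0, 0, 0.05], [0, 0, 0, 0, 0, 0, 0.05], [0, 0, 0, 0, 0, 0, 0.05], [0, 0, 0, 0, 0, 0, 0.05], [0, 0, 0, 0, 0, 0, 0.05]])

```text
time_s: 11.33
position: [0.5291, 0.213, 0.1082]
tcp_rot: [[0.052, 0.999, 0.003], [0.999, -0.052, 0.0], [0.0, 0.003, -1.0]]
force: [1.7, -0.5, -1.0]
opening: 0.179
grasp_force: 30.0
```

Emit:
move_arm(increments=[[0, 0, 0.01, 0, 0, 0, 0.05], [0, 0, 0.02, 0, 0, 0, 0.05], [0, 0, 0.028, 0, 0, 0, 0.05], [0, 0, 0.034, 0, 0, 0, 0.05], [0, 0, 0.04, 0, 0, 0, 0.05], [0, 0, 0.044, 0, 0, 0, 0.05], [0, 0, 0.046, 0, 0, 0, 0.05], [0, 0, 0.046, 0, 0, 0, 0.05]])

```text
time_s: 12.0
position: [0.5296, 0.2115, 0.0955]
tcp_rot: [[0.052, 0.999, 0.004], [0.999, -0.052, -0.002], [-0.002, 0.004, -1.0]]
force: [2.3, -7.5, 8.9]
opening: 0.183
grasp_force: 30.0
```

Emit:
move_arm(increments=[[-0.003, 0, 0.005, 0, 0, 0, 0.05], [-0.005, 0, 0.01, 0, 0, 0, 0.05], [-0.005, 0, 0.012, 0, 0, 0, 0.05], [-0.005, 0, 0.012, 0, 0, 0, 0.05]])

```text
time_s: 12.33
position: [0.5297, 0.2113, 0.095]
tcp_rot: [[0.052, 0.999, 0.005], [0.999, -0.052, 0.0], [0.0, 0.005, -1.0]]
force: [-3.3, -4.6, 29.1]
opening: 0.183
grasp_force: 30.0
```

Emit:
move_arm(increments=[[0, 0, -0.002, 0, 0, 0.025, 0.05], [0, 0, -0.003, 0, 0, 0.05, 0.05], [0, 0, -0.003, 0, 0, 0.075, 0.05], [0, 0, -0.003, 0, 0, 0.1, 0.05], [0, 0, -0.003, 0, 0, 0.125, 0.05], [0, 0, -0.003, 0, 0, 0.15, 0.05], [0, 0, -0.003, 0, 0, 0.175, 0.05], [0, 0, -0.003, 0, 0, 0.2, 0.05], [0, 0, -0.003, 0, 0, 0.22, 0.05], [0, 0, -0.003, 0, 0, 0.22, 0.05]])

```text
time_s: 13.17
position: [0.5279, 0.2121, 0.0949]
tcp_rot: [[0.678, 0.735, 0.002], [0.735, -0.678, 0.001], [0.002, 0.001, -1.0]]
force: [-4.8, -0.2, 25.7]
opening: 0.178
grasp_force: 30.0
```

```bash
cat > b.py <<'E'
from h import *
import sys
c=snap('top');d=snap('scene')
f=lambda i:cv2.resize(i,(600,300),interpolation=cv2.INTER_CUBIC)
cv2.imwrite('pics/'+sys.argv[1],np.vstack([f(c['image'][200:240,220:300]),f(d['image'][150:190,215:295])]))
for n in('top','scene'):print({t:[(r['location'],r['conf']) for r in nets.find_in(n,t)[:2]] for t in('level_mid','bubble_mid')})
s=bot.read_state();print(s['force'],s['position'],s['time_s'],s['joint_positions'],s['moment'])
E
python3 b.py b6.png
```

```text
{'level_mid': [([244.2, 226.6], 0.93)], 'bubble_mid': []}
{'level_mid': [([260.3, 172.6], 0.83)], 'bubble_mid': [([319.4, 190.7], 0.46)]}
[-5.6444932  -1.18854503 24.78622067] [0.527967   0.21210702 0.09489684] 13.4667 [1.06143175e+01 3.70755343e+01 9.68674740e+01 6.16966244e-02
 4.59286789e+01 5.31917239e+01] [-0.12163812  0.76129983 -0.09096925]
```

View pics/b6.png

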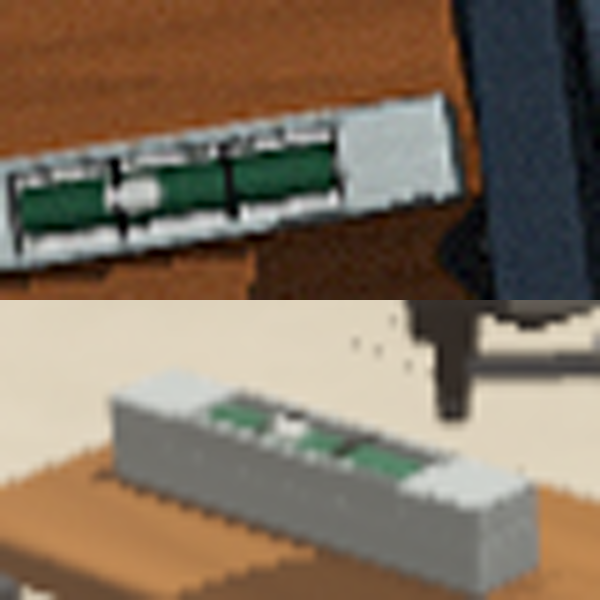

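The top view (upper half) shows the vial's lines at crop x≈118 and 232, and the bubble at about 132. That is roughly 12 mm towards the hinge side. I'll let it settle and measure by profile.

```bash
cat > m.py <<'E'
from h import *
# vial strip: line points in top image (full px) found from the viewed crop
def meas():
    im=snap('top')['image']
    A=np.array([220+20/7.5,200+207/7.5]);B=np.array([220+335/7.5,200+167/7.5])
    L=np.linalg.norm(B-A);u=(B-A)/L;v=np.array([-u[1],u[0]])
    t=np.arange(-2,L+4,.1);k=[-1,-.5,0,.5,1]
    mx=np.array([A[0]+t*u[0]+j*v[0] for j in k],np.float32);my=np.array([A[1]+t*u[1]+j*v[1] for j in k],np.float32)
    S=cv2.remap(im,mx,my,cv2.INTER_LINEAR).astype(float).mean(0)
    S=cv2.GaussianBlur(S,(1,5),0)
    red=S[:,2];return t,S,red
if __name__=='__main__':
    t,S,red=meas()
    print(' '.join(f'{a:.0f}:{g:.0f}/{r:.0f}' for a,g,r in list(zip(t,S[:,1],red))[::10]))
    w=np.clip(red-60,0,None)*((t>1)&(t<39));print('bubble',(w*t).sum()/w.sum(), (w>0).sum()*.1)
    g=S[:,1];
    s=bot.read_state();print(s['force'],s['position'],s['time_s'])
E
python3 m.py
```

```text
-2:100/95 -1:65/56 0:68/34 1:74/29 2:74/30 3:73/32 4:74/33 5:72/33 6:75/34 7:74/30 8:72/29 9:74/30 10:71/26 11:90/57 12:111/101 13:154/153 14:182/180 15:179/176 16:179/175 17:183/182 18:176/175 19:124/106 20:78/39 21:74/32 22:75/33 23:73/32 24:72/32 25:73/32 26:76/31 27:51/24 28:35/21 29:70/30 30:75/32 31:73/31 32:74/31 33:74/34 34:72/31 35:73/31 36:72/31 37:71/28 38:73/29 39:73/32 40:72/30 41:61/27 42:76/66 43:137/130 44:171/161 45:177/169 46:178/169
bubble 15.553314297895996 8.4
[-4.44916892 -2.31954098 24.84566852] [0.52797539 0.21211145 0.09492879] 13.5167
```

Emit:
move_arm(increments=[[0, 0, 0, 0, 0, 0.005, 0.05], [0, 0, 0, 0, 0, 0.03, 0.05], [0, 0, 0, 0, 0, 0.055, 0.05], [0, 0, 0, 0, 0, 0.08, 0.05], [0, 0, 0, 0, 0, 0.105, 0.05], [0, 0, 0, 0, 0, 0.13, 0.05], [0, 0, 0, 0, 0, 0.15, 0.05], [0, 0, 0, 0, 0, 0.15, 0.05], [0, 0, 0, 0, 0, 0.15, 0.05], [0, 0, 0, 0, 0, 0.15, 0.05]])

```text
time_s: 14.35
position: [0.5273, 0.2132, 0.0949]
tcp_rot: [[0.938, 0.348, 0.001], [0.348, -0.938, 0.003], [0.002, -0.002, -1.0]]
force: [-5.3, 2.8, 24.7]
opening: 0.181
grasp_force: 30.0
```

Emit:
move_arm(increments=[[0, 0, 0, 0, 0, 0, 0.05], [0, 0, 0, 0, 0, 0, 0.05], [0, 0, 0, 0, 0, 0, 0.05], [0, 0, 0, 0, 0, 0, 0.05], [0, 0, 0, 0, 0, 0, 0.05], [0, 0, 0, 0, 0, 0, 0.05], [0, 0, 0, 0, 0, 0, 0.05], [0, 0, 0, 0, 0, 0, 0.05], [0, 0, 0, 0, 0, 0, 0.05], [0, 0, 0, 0, 0, 0, 0.05]])

```text
time_s: 15.18
position: [0.5273, 0.2132, 0.0949]
tcp_rot: [[0.938, 0.348, 0.001], [0.348, -0.938, 0.003], [0.002, -0.002, -1.0]]
force: [-4.7, 2.1, 24.9]
opening: 0.18
grasp_force: 30.0
```

```bash
python3 m.py
```

```text
-2:93/90 -1:62/52 0:71/36 1:74/30 2:74/32 3:72/31 4:71/30 5:72/32 6:73/31 7:71/29 8:74/32 9:75/33 10:74/32 11:78/32 12:45/24 13:33/17 14:104/86 15:169/167 16:182/180 17:178/176 18:176/173 19:177/174 20:181/182 21:153/147 22:95/67 23:71/29 24:71/28 25:72/32 26:75/31 27:48/23 28:38/23 29:74/33 30:74/31 31:74/31 32:73/32 33:71/31 34:75/33 35:75/34 36:72/32 37:71/30 38:71/29 39:70/29 40:70/29 41:67/35 42:94/85 43:147/141 44:133/127 45:88/83 46:87/81
bubble 17.84789926078474 8.3
[-5.28132856  2.65483685 24.9835184 ] [0.52724381 0.21325122 0.09488143] 15.2333
```

Emit:
move_arm(increments=[[0, 0, 0, 0, 0, 0, 0.05], [0, 0, 0, 0, 0, 0, 0.05], [0, 0, 0, 0, 0, 0, 0.05], [0, 0, 0, 0, 0, 0, 0.05], [0, 0, 0, 0, 0, 0, 0.05], [0, 0, 0, 0, 0, 0, 0.05], [0, 0, 0, 0, 0, 0, 0.05], [0, 0, 0, 0, 0, 0, 0.05], [0, 0, 0, 0, 0, 0, 0.05], [0, 0, 0, 0, 0, 0, 0.05]])

```text
time_s: 16.07
position: [0.5273, 0.2132, 0.0949]
tcp_rot: [[0.938, 0.348, 0.001], [0.348, -0.938, 0.003], [0.002, -0.002, -1.0]]
force: [-5.5, 2.0, 24.5]
opening: 0.182
grasp_force: 30.0
```

```bash
python3 m.py
```

```text
-2:91/88 -1:61/52 0:71/36 1:73/31 2:72/30 3:71/30 4:73/32 5:75/34 6:74/33 7:74/33 8:74/32 9:74/32 10:75/32 11:80/31 12:42/21 13:32/14 14:105/85 15:168/164 16:181/178 17:179/174 18:177/174 19:178/176 20:182/181 21:156/148 22:98/69 23:71/30 24:71/28 25:73/32 26:75/32 27:46/23 28:36/20 29:77/36 30:78/34 31:75/32 32:73/31 33:72/29 34:73/31 35:72/30 36:71/31 37:72/31 38:71/29 39:71/29 40:70/27 41:66/34 42:92/82 43:148/142 44:133/126 45:89/84 46:89/83
bubble 17.87887313837301 8.3
[-6.00881248  2.09372126 24.31982059] [0.52727778 0.21321443 0.09487626] 16.1167
```

Bubble at 17.9 against line mid at 20.1 (2.13 mm/px), so about 5 mm is missing. I need roughly 0.47 rad more.

Emit:
move_arm(increments=[[0, 0, 0, 0, 0, 0.02, 0.05], [0, 0, 0, 0, 0, 0.04, 0.05], [0, 0, 0, 0, 0, 0.06, 0.05], [0, 0, 0, 0, 0, 0.08, 0.05], [0, 0, 0, 0, 0, 0.1, 0.05], [0, 0, 0, 0, 0, 0.12, 0.05], [0, 0, 0, 0, 0, 0.14, 0.05], [0, 0, 0, 0, 0, 0.155, 0.05], [0, 0, 0, 0, 0, 0.155, 0.05], [0, 0, 0, 0, 0, 0.155, 0.05]])

```text
time_s: 16.95
position: [0.5271, 0.2146, 0.0949]
tcp_rot: [[0.991, -0.132, 0.001], [-0.132, -0.991, 0.005], [0.0, -0.005, -1.0]]
force: [-6.5, 6.9, 24.1]
opening: 0.179
grasp_force: 30.0
```

Emit:
move_arm(increments=[[0, 0, 0, 0, 0, 0, 0.05], [0, 0, 0, 0, 0, 0, 0.05], [0, 0, 0, 0, 0, 0, 0.05], [0, 0, 0, 0, 0, 0, 0.05], [0, 0, 0, 0, 0, 0, 0.05], [0, 0, 0, 0, 0, 0, 0.05], [0, 0, 0, 0, 0, 0, 0.05], [0, 0, 0, 0, 0, 0, 0.05], [0, 0, 0, 0, 0, 0, 0.05], [0, 0, 0, 0, 0, 0, 0.05]])

```text
time_s: 17.78
position: [0.5271, 0.2146, 0.0949]
tcp_rot: [[0.991, -0.132, 0.001], [-0.132, -0.991, 0.005], [0.0, -0.005, -1.0]]
force: [-6.7, 6.5, 24.9]
opening: 0.177
grasp_force: 30.0
```

Emit:
move_arm(increments=[[0, 0, 0, 0, 0, 0, 0.05], [0, 0, 0, 0, 0, 0, 0.05], [0, 0, 0, 0, 0, 0, 0.05], [0, 0, 0, 0, 0, 0, 0.05], [0, 0, 0, 0, 0, 0, 0.05], [0, 0, 0, 0, 0, 0, 0.05], [0, 0, 0, 0, 0, 0, 0.05], [0, 0, 0, 0, 0, 0, 0.05], [0, 0, 0, 0, 0, 0, 0.05], [0, 0, 0, 0, 0, 0, 0.05]])

```text
time_s: 18.62
position: [0.5271, 0.2146, 0.0949]
tcp_rot: [[0.991, -0.132, 0.001], [-0.132, -0.991, 0.005], [0.0, -0.005, -1.0]]
force: [-5.5, 7.2, 24.5]
opening: 0.178
grasp_force: 30.0
```

```bash
python3 m.py; python3 b.py b7.png
```

```text
-2:88/85 -1:59/43 0:70/32 1:73/28 2:71/30 3:73/33 4:74/30 5:74/31 6:74/32 7:73/31 8:74/32 9:74/32 10:75/31 11:75/31 12:39/23 13:44/22 14:73/30 15:68/22 16:97/72 17:158/157 18:178/176 19:177/176 20:177/175 21:176/173 22:179/176 23:163/161 24:105/87 25:74/34 26:65/26 27:32/17 28:40/21 29:76/34 30:77/33 31:72/30 32:72/30 33:72/30 34:73/30 35:73/32 36:73/32 37:72/30 38:72/31 39:72/31 40:69/27 41:57/30 42:89/80 43:183/173 44:165/156 45:90/86 46:87/82
bubble 20.04127814526206 8.4
[-5.55794126  7.78585576 24.57462662] [0.52711127 0.21457391 0.09488569] 18.6667
{'level_mid': [([240.4, 228.0], 0.77)], 'bubble_mid': [([239.9, 237.9], 0.72)]}
{'level_mid': [([258.7, 172.9], 0.71)], 'bubble_mid': [([259.0, 169.2], 0.67)]}
[-4.29531935  6.99769537 24.12913609] [0.52707042 0.21457836 0.09486523] 18.9667 [ 10.75840683  37.07652424  96.87456625   0.38433914  45.94062548
 108.08471028] [1.21560196 1.10624834 0.02559282]
```

View pics/b7.png

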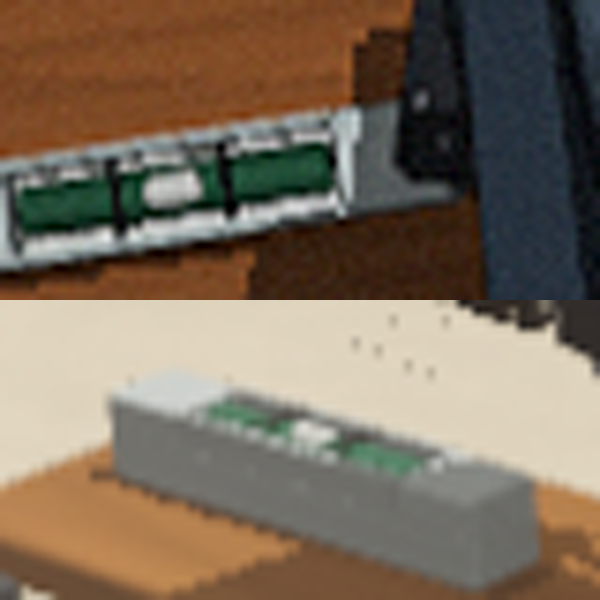

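The bubble sits centred between the lines: 20.04 against a line mid of 19.9, about 0.3 mm off. It is settled, the push holds at about 24 N, and the knob is still gripped. Handing in.

```bash
python3 -c "
from rig import workorder
print(workorder.hand_in())"
```

```text
the job is handed in; nothing more can be done
None
```

I handed the job in at about 19 s: the level lies on the board, the bubble is about 0.3 mm off centre, and the knob is still gripped and pushed down at about 24 N after one turn of about 1.65 rad (over the advised 1.5).

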